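Pack out a bench plate filter with blank plates and hold it closed

ROBOT

A 6-joint arm with a two-finger parallel gripper is mounted at the origin on a cart in front of the work surface, level with it; the furniture and walls round the work are solid. World frame = base frame: x ahead of the robot, y to its left, z up, the work surface at z = 0. Lengths are in m, angles in rad, forces in N, time in s.
With the tool pointing down it reaches from about 0.35 to 0.875 m from the base axis. Payload 15.5 kg.
Tool frame: the origin (TCP) lies midway between the tips of the shut fingers; the grasp point (between the pads) lies 19 mm behind it; z points along the fingers, y is the line along which they close (so a half turn about z gives the same grasp; the last joint's range is limited). The gripper opens to 85 mm and grips with 20 to 120 N. Pads are 22 mm wide; open, the fingers measure 114 mm over their backs; the gripper's body (76 mm by 85 mm) begins 54 mm behind the grasp point. The pads swing forward as they close: fully open they stand 13 mm farther back than shut.
Start: joints at [-1.343, 0.494, 1.345, -0, 1.302, -0.096], TCP at [0.199, -0.593, 0.231] pointing down, gripper open.
Joint ranges: [-2.91, 2.91], [-0.82, 2.16], [0.22, 2.67], [-1.22, 4.37], [0.12, 2.79], [-3.08, 3.08]. Speed limits (rad/s): [1.89, 1.89, 2.57, 3.01, 3.01, 3.01].

INTERFACE

Orientations are given as a rotation vector (axis times angle).
In Python, from cell import state, camera, job_done, silhouettes gives the robot as it stands.
- The arm moves only by the tool drive_tool, never from a script. Its argument "commands" is a list that holds one entry, the list of rows, each a list of 6 numbers: the shift along the tool's x, y, z normalised to -1 to 1, where 1 is 0.05 m, then the turn, a rotation vector about the tool's x, y, z normalised to -1 to 1, where 1 is 4 degrees. A call has 1 to 5 rows; each row shifts and turns the commanded pose from where the row before left it, along the tool's axes as they then stand; what a row does not reach is not made up. A row lasts 1/8 s, in which the tool goes at most 62.5 mm and 10.7 degrees, less where a joint would pass 70% of its speed; a pose out of reach is approached as far as the arm can. A call with a number of a shift or a turn outside -1 to 1 is refused whole. A call with a gripper value outside its range is refused whole. "grip" is the opening, from 0 (shut) to 1 (fully open), set as the call begins (left out, the last holds). The fingers move at their own pace and stop on an object; "force" is the grip in N (left out, the last holds). Time passes only in rows, so rows that do not move let the fingers close. It gives the time, the measured TCP pose, the force, the opening and the grip force at its end, in the units of the state.
- state(): the state, without advancing time (a new reading comes with each control period).
- camera(name): name is "scene" or "top" or "wrist"; returns a dict with "image" (384x512x3 uint8, red, green, blue), "fx", "fy", "cx", "cy" (pixels), "R" (3x3) and "t" (3): a world point X has camera coordinates R X + t. Camera axes: x right, y down, z forward; pixel columns grow to the right and rows downward; lengths in m; the calibration is good to about 2 mm. A picture is of the moment at which its call begins. There is no depth.
- job_done(): hands the job in; it is judged then, once.
Trained networks look in the newest picture that a camera, given by its name, has taken for a name from the list of things; names that differ only in an ending like _2 or _b are one class to them, and where a whole thing is asked for, a point or a joint stands for the part that bears it (a point fixed in the world has none). Each returns a list of dicts, best first, with "confidence" (0 to 1); they miss things now and then, are a little off and sometimes report something else, mostly with a low value. They report only what shows in the picture. A call takes as long as a camera call.
- silhouettes(camera, target): "mask" (384x512 bool, what is visible of it) and "rect" ([left, top, right, bottom] in pixels, round what is visible of it).
The state is a dict: "clock": time; "joint_positions": joint angles; "qd": joint speeds; "joint_torque": joint torques, N m; "tcp_pos": TCP position; "ee_rot": TCP orientation; "contact_force": force on the tool from outside, world axes, zero at the start; "torque": the same for the moment, N m; "grip_width": finger opening in m; "finger_force": force on a finger pad.
Only numpy, scipy, OpenCV 4.12 (cv2) and the standard library are available. Lean on these libraries where they do the work, as an engineer would, in place of code of your own. Each camera call takes 0.05 s, during which the arm holds its last target. There are 200 camera calls.

TASK

The small plate filter has only two filter plates in it, too few for its short-stroke closing lever to squeeze them. Take blank plates of the matching full width from the draining rack and hang them by their ears on the filter's two side bars, between the filter plates and the pressure plate, until the lever, swung over towards the plates, comes up firm against the pack instead of running to the end of its swing; leave any blank you do not need, and the narrow plate that belongs to another filter, in the rack. Finish while still holding the lever pressed over, so that the whole pack stays squeezed tight against the fixed end, and leave the other things on the worktop where they are.

Things in the scene. Friction and masses are not known exactly. Their poses are not given: they have to be found in the camera images.
- press: Plate filter, fixed: steel drip tray (x -99 to 127, 136 wide, 16 high), grey end plate at +x, two round side bars along x. Origin: tray's underside, centre line; x along bars to the fixed end, z up. Fixed end's inner face at x=105. Bars 12 dia, axes at y=+-48, z=90 (tops at 96; 84 clear between). A full-width plate hangs by its ears on both bars, origin at z=22, x along the filter's. (mm)
- lever_unit: Grey crosshead that carries the lever, clamped fast on both bars away from the fixed end; where along the bars varies. Origin: level with the filter's, right under the lever's pivot, on the filter's centre line; axes as the filter's. Crosshead from x=22 to 50 mm, top 107 mm high; pivot 32 mm high.
- pressure_plate: Grey plate pushed along x by the lever: 14 mm thick, 79 mm wide, 112 mm at its ears, from 22 to 108 mm above the worktop. Origin: that of the lever unit when open, moving with the plate along x. Its pressing face is 70 mm in front (+x) of its own origin. Travel 28 mm from open to the end stop.
- lever: Upright steel hand lever; origin on its pivot axis (along y of the filter). Starts leaning 0.333 rad away from the plates with axes as the lever unit's; swings towards them (+x, positive turn about y) by at most 0.667 rad to a hard stop; stays where left. Pressure plate advances 42 mm per rad, so 5 N on the knob gives about 16 N on the plates.
- lever_knob (a point): Centre of the black ball knob, 28 mm diameter, on top of the lever, 160 mm from the pivot; 183 mm above the filter's origin at the start. Nothing stands beside it: it can be gripped from above or pushed.
- filter_plate_1: White ribbed filter plate with a small drain spout and no tab, hanging loosely on the bars next to the fixed end. Body and ears sized as blank_1. Origin: centre of its underside, x through the thickness.
- filter_plate_2: Second ribbed filter plate, like the first, hanging next to it on the lever side. Its face (9 mm from its origin) and the pressure plate's face bound the gap to fill, about 30 to 59 mm at the start: one or two blanks do it.
- rack: Grey draining rack, fixed: grooved block 164 x 92 mm, 30 mm high. Origin: centre of its underside. Four grooves along its y, 20 mm wide, 22 mm deep, at x = -54, -18, 18, 54 mm; groove floor 8 mm above the worktop. A plate stands upright in each, in any order, its x along the rack's x.
- blank_1: White smooth blank plate, 0.12 kg. Origin: centre of underside; x thickness, y width, z up. Body 18 thick, 79 wide, 86 high; lowest 8 mm a 12x71 foot as lead-in. Ears: 115 overall, 14 thick, underside at z=74, top 86. Lifting tab on the middle of the top: 22 wide (y), 8 thick (x), z=86 to 118; grip it from above across its 22 mm (y). (mm)
- blank_2: A second blank plate, the same as blank_1.
- blank_3: A third blank plate, the same as blank_1.
- narrow_plate: Plate of a smaller filter in the same rack: like a blank with the same tab, but its body is only 52 mm and its ears 88 mm wide, so it cannot hang on these bars.
- refractometer: Bystander: white and blue pocket refractometer lying flat, 112 x 56 x 31 mm. Origin: centre of its underside.
- juice_bottle: Bystander: clear glass bottle with white cap and yellow contents, 69 mm diameter, 168 mm high, behind the filter. Origin: centre of its underside.
- vial: Bystander: glass sample vial with white cap, 27 mm diameter, 58 mm high. Origin: centre of its underside.

How it is judged:
On the way:
1. a full-width blank hangs on both bars between the filter plates and the pressure plate, let go by the gripper ((((x of blank_1 in the frame of press between -0.03 and 0.105 m and y of blank_1 in the frame of press between -0.008 and 0.008 m and z of blank_1 in the frame of press between 0.017 and 0.028 m and angle between the x axis of blank_1 and the x axis of press, either way round below 0.09 rad and angle between blank_1's own z axis and vertical below 0.09 rad) and contact force between the fingers and blank_1 below 0.1 N) or ((x of blank_2 in the frame of press between -0.03 and 0.105 m and y of blank_2 in the frame of press between -0.008 and 0.008 m and z of blank_2 in the frame of press between 0.017 and 0.028 m and angle between the x axis of blank_2 and the x axis of press, either way round below 0.09 rad and angle between blank_2's own z axis and vertical below 0.09 rad) and contact force between the fingers and blank_2 below 0.1 N) or ((x of blank_3 in the frame of press between -0.03 and 0.105 m and y of blank_3 in the frame of press between -0.008 and 0.008 m and z of blank_3 in the frame of press between 0.017 and 0.028 m and angle between the x axis of blank_3 and the x axis of press, either way round below 0.09 rad and angle between blank_3's own z axis and vertical below 0.09 rad) and contact force between the fingers and blank_3 below 0.1 N))), for 0.2 s.
At the end, for the whole second after the job is handed in: Fingers hold the lever over; pressure plate squeezes the pack with over 10 N, over 8 N reaching the fixed end; filter plates and used blanks hang on both bars (within 8 mm of centre line, 5 mm of hanging height, 0.09 rad); other blanks and the narrow plate stand in the rack (contact force between the fingers and lever above 1 N and contact force between pressure_plate and anything else above 10 N and contact force between press and filter_plate_1 above 8 N and x of filter_plate_1 in the frame of press between -0.03 and 0.105 m and y of filter_plate_1 in the frame of press between -0.008 and 0.008 m and z of filter_plate_1 in the frame of press between 0.017 and 0.028 m and angle between the x axis of each of filter_plate_1, filter_plate_2 and the x axis of press, either way round below 0.09 rad and angle between each of filter_plate_1, filter_plate_2's own z axis and vertical below 0.09 rad and x of filter_plate_2 in the frame of press between -0.03 and 0.105 m and y of filter_plate_2 in the frame of press between -0.008 and 0.008 m and z of filter_plate_2 in the frame of press between 0.017 and 0.028 m and ((x of blank_1 in the frame of press between -0.03 and 0.105 m and y of blank_1 in the frame of press between -0.008 and 0.008 m and z of blank_1 in the frame of press between 0.017 and 0.028 m and angle between the x axis of blank_1 and the x axis of press, either way round below 0.09 rad and angle between blank_1's own z axis and vertical below 0.09 rad) or (x of blank_1 in the frame of rack between -0.075 and 0.075 m and y of blank_1 in the frame of rack between -0.03 and 0.03 m and height (world z) of blank_1 below 0.016 m and angle between blank_1's own z axis and vertical below 0.15 rad)) and ((x of blank_2 in the frame of press between -0.03 and 0.105 m and y of blank_2 in the frame of press between -0.008 and 0.008 m and z of blank_2 in the frame of press between 0.017 and 0.028 m and angle between the x axis of blank_2 and the x axis of press, either way round below 0.09 rad and angle between blank_2's own z axis and vertical below 0.09 rad) or (x of blank_2 in the frame of rack between -0.075 and 0.075 m and y of blank_2 in the frame of rack between -0.03 and 0.03 m and height (world z) of blank_2 below 0.016 m and angle between blank_2's own z axis and vertical below 0.15 rad)) and ((x of blank_3 in the frame of press between -0.03 and 0.105 m and y of blank_3 in the frame of press between -0.008 and 0.008 m and z of blank_3 in the frame of press between 0.017 and 0.028 m and angle between the x axis of blank_3 and the x axis of press, either way round below 0.09 rad and angle between blank_3's own z axis and vertical below 0.09 rad) or (x of blank_3 in the frame of rack between -0.075 and 0.075 m and y of blank_3 in the frame of rack between -0.03 and 0.03 m and height (world z) of blank_3 below 0.016 m and angle between blank_3's own z axis and vertical below 0.15 rad)) and x of narrow_plate in the frame of rack between -0.075 and 0.075 m and y of narrow_plate in the frame of rack between -0.03 and 0.03 m and height (world z) of narrow_plate below 0.016 m and angle between narrow_plate's own z axis and vertical below 0.15 rad); the arm keeps its last pose, push and grip.
It fails at once if the pocket refractometer is pushed more than 3 cm or knocked over (distance of refractometer from where it was at the start of the episode above 0.03 m or angle between refractometer's own z axis and vertical above 0.5 rad).
It fails at once if the bottle is pushed more than 3 cm or knocked over (distance of juice_bottle from where it was at the start of the episode above 0.03 m or angle between juice_bottle's own z axis and vertical above 0.5 rad).
It fails at once if the vial is pushed more than 3 cm or knocked over (distance of vial from where it was at the start of the episode above 0.03 m or angle between vial's own z axis and vertical above 0.5 rad).
It also fails if it takes over 70 s, if anything falls off the work surface, if the arm or the gripper's body presses on something with over 40 N, if the wrist force passes 120 N, or if a joint passes its speed limit or range.

## Working session

There is one attempt and no reset: what is moved stays moved. The work goes in short steps, Python scripts to look and compute and a tool call to move; the robot and the scene stay as the last step left them, time stands still between calls to the robot, and variables do not carry over. Pictures are saved under pics/ and viewed, at most 10 in all, crops included, and the job is handed in when it is done.

Besides the shell and the picture viewer there is one more tool, called after "Emit:" by a JSON object that holds its "api" and its "payload", one argument or row to a line. drive_tool: Moves the arm, as the interface text tells. Its arguments: {"type":"object","properties":{"commands":{"type":"array"},"grip":{"type":"number"},"force":{"type":"number"}},"required":["commands"]}

```bash
mkdir -p pics; python3 - <<'E'
from cell import *
import cv2,numpy as np
s=state();print(s['clock'],s['tcp_pos'],s['ee_rot'])
ims=[]
for n in ['scene','top']:
    c=camera(n);np.savez(f'cam_{n}.npz',**c)
    cv2.imwrite(f'pics/{n}0.png',c['image'][:,:,::-1])
    print(n,c['fx'],c['fy'],c['cx'],c['cy'],c['R'].tolist() if hasattr(c['R'],'tolist') else c['R'],c['t'])
    for t in ['press','lever_unit','pressure_plate','lever','lever_knob','filter_plate_1','rack','blank_1','narrow_plate','refractometer','juice_bottle','vial']:
        print(t,[(round(d['confidence'],2),[int(v) for v in d['rect']]) for d in silhouettes(n,t)])
E
```

```text
0.0 [ 0.19879164 -0.59215724  0.23069751] [-3.09929767e+00 -5.06213679e-01  7.67990306e-05]
scene 472.0376333010672 472.0376333010672 256.64422042482596 190.28881492969987 [[-0.5026486947663991, -0.8643447007194018, -0.015891129221147018], [-0.6041238144880721, 0.3643504700483362, -0.7087193744663242], [0.6183677760184605, -0.34663665892955436, -0.7053115058384763]] [0.28743025 0.43787487 1.09629812]
press [(0.61, [147, 230, 246, 325])]
lever_unit [(0.74, [207, 234, 231, 280]), (0.59, [139, 251, 206, 295])]
pressure_plate [(0.84, [170, 249, 203, 293])]
lever [(0.7, [140, 265, 167, 295]), (0.39, [199, 241, 231, 281])]
lever_knob [(0.84, [139, 266, 170, 297])]
filter_plate_1 [(0.92, [200, 240, 232, 282]), (0.61, [140, 250, 203, 297])]
rack [(0.61, [373, 196, 399, 215]), (0.61, [210, 235, 233, 279])]
blank_1 [(0.78, [377, 179, 403, 206]), (0.56, [181, 255, 202, 291])]
narrow_plate [(0.61, [140, 263, 170, 295])]
refractometer []
juice_bottle [(0.76, [168, 185, 199, 239])]
vial [(0.19, [374, 196, 400, 218])]
top 485.94337354334385 485.94337354334385 260.7118987287805 192.30046566978342 [[
[... 239 characters left out ...]
press [(0.46, [361, 218, 391, 226])]
lever_unit [(0.91, [112, 199, 172, 242]), (0.29, [130, 199, 207, 247])]
pressure_plate [(0.65, [143, 201, 173, 240])]
lever [(0.72, [115, 216, 146, 227]), (0.22, [363, 216, 386, 224])]
lever_knob [(0.57, [116, 220, 147, 227])]
filter_plate_1 [(0.7, [184, 201, 193, 238]), (0.6, [190, 201, 198, 233])]
rack [(0.87, [355, 193, 392, 242]), (0.5, [359, 229, 397, 237])]
blank_1 [(0.72, [354, 192, 391, 201]), (0.65, [356, 228, 398, 235]), (0.62, [355, 201, 394, 215]), (0.37, [259, 226, 285, 262])]
narrow_plate [(0.58, [364, 213, 391, 227])]
refractometer [(0.72, [261, 226, 287, 262])]
juice_bottle [(0.84, [182, 148, 208, 173])]
vial [(0.44, [233, 235, 239, 246])]
```

```bash
python3 - <<'E'
import cv2
a=cv2.imread('pics/top0.png');cv2.imwrite('pics/t1.png',cv2.resize(a[135:275,90:290],None,fx=4,fy=4,interpolation=cv2.INTER_CUBIC))
cv2.imwrite('pics/t2.png',cv2.resize(a[170:260,330:430],None,fx=6,fy=6,interpolation=cv2.INTER_CUBIC))
b=cv2.imread('pics/scene0.png');cv2.imwrite('pics/s1.png',cv2.resize(b[160:340,120:420],None,fx=2.6,fy=2.6,interpolation=cv2.INTER_CUBIC))
E
```

```text
(no output)
```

View pics/t1.png

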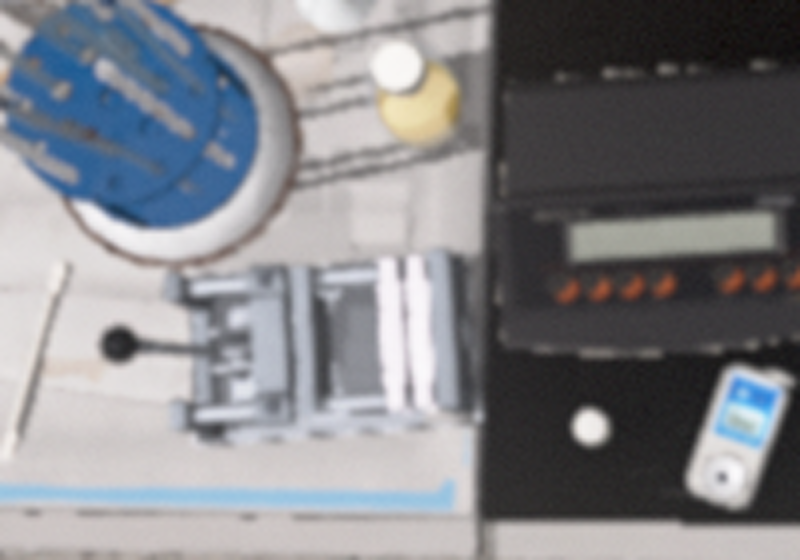

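View pics/t2.png

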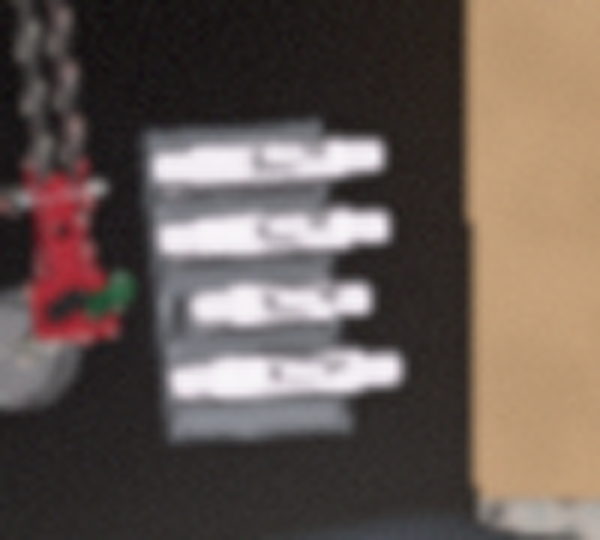

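View pics/s1.png

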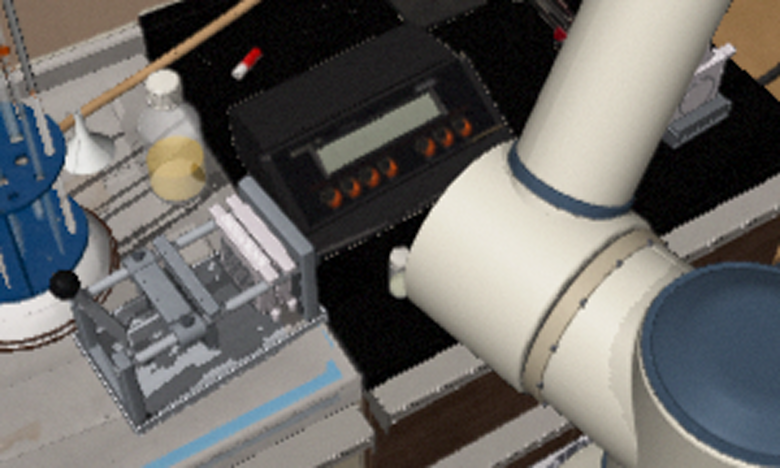

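```bash
cat > h.py <<'E'
import numpy as np,cv2
from scipy.spatial.transform import Rotation as Ro
from cell import *
def cam(n,save=None):
    c=camera(n)
    if save: cv2.imwrite(f'pics/{save}.png',c['image'][:,:,::-1]); np.savez(f'cam_{save}.npz',**c)
    return c
def load(n): return dict(np.load(f'cam_{n}.npz'))
def ray(c,p,z):
    d=np.array([(p[0]-c['cx'])/c['fx'],(p[1]-c['cy'])/c['fy'],1]);R=np.array(c['R']);t=np.array(c['t'])
    C=-R.T@t;w=R.T@d;return C+w*(z-C[2])/w[2]
def proj(c,X):
    q=np.atleast_2d(X)@np.array(c['R']).T+np.array(c['t']);return np.c_[q[:,0]/q[:,2]*c['fx']+c['cx'],q[:,1]/q[:,2]*c['fy']+c['cy']]
E
python3 - <<'E'
from h import *
c=load('top')
f=lambda u,v:(90+u/4,135+v/4)
g=lambda u,v:(330+u/6,170+v/6)
print('C',-c['R'].T@c['t'])
for n,p,z in [('barend back',f(175,285),.09),('barend front',f(178,415),.09),('endplate tl',f(432,250),.108),('ep bl',f(440,410),.108),('knob',f(119,343),.183),
 ('pp face t',f(313,268),.108),('pp face b',f(316,430),.108),('fp2 t',f(380,262),.108),('fp2 b',f(390,405),.108),
 ('r1 l',g(152,168),.094),('r1 r',g(385,155),.094),('r2l',g(158,236),.094),('r2r',g(392,226),.094),('r4l',g(170,382),.094),('r4r',g(403,370),.094),('nl',g(190,306),.094),('nr',g(373,300),.094),
 ('bottle',f(398,65),.168),('vial',f(591,427),.058),('refr',f(742,435),.03)]:
  print(n,ray(c,p,z).round(4))
w=cam('wrist','w0');print(w['R'],-np.array(w['R']).T@w['t'],w['fx'])
E
```

```text
C [ 0.331824   -0.01803069  1.56006098]
barend back [0.4822 0.369  0.09  ]
barend front [0.3839 0.3614 0.09  ]
endplate tl [0.5105 0.1723 0.108 ]
ep bl [0.3906 0.162  0.108 ]
knob [0.4306 0.382  0.183 ]
pp face t [0.4952 0.2613 0.108 ]
pp face b [0.3741 0.2536 0.108 ]
fp2 t [0.5007 0.2111 0.108 ]
fp2 b [0.3936 0.1994 0.108 ]
r1 l [ 0.5199 -0.3041  0.094 ]
r1 r [ 0.5288 -0.4223  0.094 ]
r2l [ 0.4853 -0.3069  0.094 ]
r2r [ 0.4926 -0.4252  0.094 ]
r4l [ 0.4118 -0.3124  0.094 ]
r4r [ 0.42   -0.4294  0.094 ]
nl [ 0.4502 -0.3227  0.094 ]
nr [ 0.455 -0.415  0.094]
bottle [0.6389 0.1943 0.168 ]
vial [0.3819 0.0516 0.058 ]
refr [ 0.3788 -0.0654  0.03  ]
[[ 3.17144189e-01 -9.48377279e-01  3.17261135e-04]
 [-9.07729240e-01 -3.03454269e-01  2.89729415e-01]
 [-2.74676520e-01 -9.21739878e-02 -9.57108544e-01]] [ 0.26959221 -0.5678259   0.3725332 ] 268.8714989222079
```

Emit:
{"api": "drive_tool", "payload": {
  "commands": [
    [[0,0,-0.1,0,0,0.9],[0,0,-0.1,0,0,0.9],[0,0,-0.1,0,0,0.9],[0.3,-0.2,-0.1,0,0,0.9],[0.6,-0.45,0,0,0,0]]
  ],
  "grip": 0.6
}}

```text
clock: 1.98
tcp_pos: [0.2404, -0.5564, 0.2516]
ee_rot: [3.139, 0.109, 0.0]
contact_force: [0.6, -0.2, 0.0]
grip_width: 0.0513
finger_force: 0.0
```

Emit:
{"api": "drive_tool", "payload": {
  "commands": [
    [[0.7,-0.54,0,0,0,0],[0.7,-0.54,0,0,0,0],[0.7,-0.54,0,0,0,0],[0.7,-0.54,0,0,0,0],[0.7,-0.54,0,0,0,0]]
  ]
}}

```text
clock: 2.6
tcp_pos: [0.4064, -0.4076, 0.2514]
ee_rot: [3.139, 0.114, 0.0]
contact_force: [0.9, 0.7, 0.7]
grip_width: 0.051
finger_force: 0.0
```

Emit:
{"api": "drive_tool", "payload": {
  "commands": [
    [[0.6,-0.4,0,0,0,0],[0,0,0,0,0,0],[0,0,0,0,0,0]]
  ]
}}

```text
clock: 2.98
tcp_pos: [0.4337, -0.3867, 0.2513]
ee_rot: [3.139, 0.114, -0.0]
contact_force: [-0.3, -0.1, -0.4]
grip_width: 0.0509
finger_force: 0.0
```

```bash
python3 - <<'E'
from h import *
s=state();print(s['clock'],s['tcp_pos'],s['ee_rot'],s['contact_force'],s['grip_width'])
w=cam('wrist','w1')
for t in ['blank_1','narrow_plate','rack']:
    print(t,[(round(d['confidence'],2),[int(v) for v in d['rect']]) for d in silhouettes('wrist',t)])
E
```

```text
2.975 [ 0.43368379 -0.38671599  0.25125637] [ 3.13939454e+00  1.14327597e-01 -3.33391464e-04] [-0.34172448 -0.11549896 -0.42813033] 0.05091837742341451
blank_1 [(0.8, [190, 120, 291, 139]), (0.69, [185, 81, 297, 105]), (0.62, [192, 173, 294, 202])]
narrow_plate [(0.92, [202, 143, 285, 170])]
rack [(0.65, [207, 73, 281, 182])]
```

View pics/w1.png

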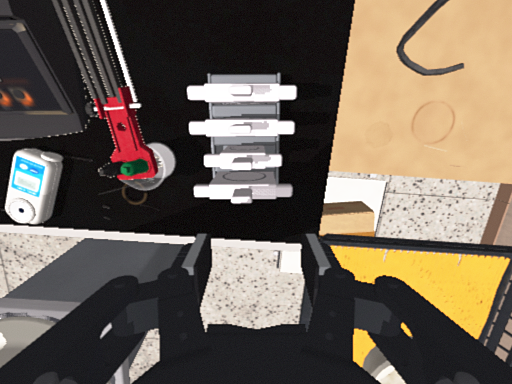

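```bash
python3 - <<'E'
from h import *
c=load('w1');im=c['image'].astype(int)
ds=silhouettes('wrist','blank_1')[:3]+silhouettes('wrist','narrow_plate')[:1]
for d in ds:
    l,t,r,b=[int(v) for v in d['rect']]
    sub=im[t-4:b+5,l-6:r+7].min(2)
    for side in (0,1):
        cols=np.arange(l+3,l+9) if side==0 else np.arange(r-9,r-3)
        rows=im[t-4:b+5,cols].min(2).mean(1)
        # top-surface bright span
        on=np.where(rows>185)[0]+t-4
        rr=np.clip(im[on[0]:on[-1]+1,:].min(2).mean(0),0,255)
        e=np.where(rr[l-8:r+9]>150)[0]+l-8
        print(d['rect'],side,on[0],on[-1],'cols',e[0],e[-1], ray(c,(e[0] if side==0 else e[-1]+1,(on[0]+on[-1]+1)/2),.094).round(4))
big=cv2.resize(c['image'][65:210,180:305,::-1],None,fx=4,fy=4,interpolation=cv2.INTER_CUBIC);cv2.imwrite('pics/w1b.png',big)
# expected projection of tabs / ears under top-cam estimate
a=np.array([.072,-.9974]);n=np.array([.9974,.072])
for nm,m in [('r1',(.5244,-.3632)),('r2',(.489,-.366)),('r4',(.4159,-.371))]:
    m=np.array(m);P=[[*(m+s*.0575*a+q*.007*n),.094] for s in (-1,1) for q in (-1,1)]
    print(nm,proj(c,P).round(1).tolist())
E
```

```text
[190.1, 120.4, 291.5, 139.1] 0 122 133 cols 189 293 [ 0.4884 -0.3094  0.094 ]
[190.1, 120.4, 291.5, 139.1] 1 121 133 cols 189 293 [ 0.497  -0.4223  0.094 ]
[185.4, 81.4, 297.5, 105.8] 0 86 99 cols 187 295 [ 0.5237 -0.3073  0.094 ]
[185.4, 81.4, 297.5, 105.8] 1 86 98 cols 187 295 [ 0.5323 -0.4204  0.094 ]
[192.6, 173.2, 294.2, 202.6] 0 186 196 cols 194 290 [ 0.4174 -0.3151  0.094 ]
[192.6, 173.2, 294.2, 202.6] 1 188 195 cols 194 291 [ 0.4249 -0.4281  0.094 ]
[202.1, 143.6, 285.3, 170.2] 0 155 166 cols 204 280 [ 0.4537 -0.3261  0.094 ]
[202.1, 143.6, 285.3, 170.2] 1 155 165 cols 204 281 [ 0.4605 -0.4129  0.094 ]
r1 [[186.1, 103.5], [185.1, 89.2], [295.5, 103.4], [296.1, 89.2]]
r2 [[188.8, 137.9], [187.8, 124.6], [294.3, 137.9], [294.9, 124.6]]
r4 [[193.1, 201.8], [192.3, 190.3], [291.5, 201.7], [292.0, 190.2]]
```

View pics/w1b.png

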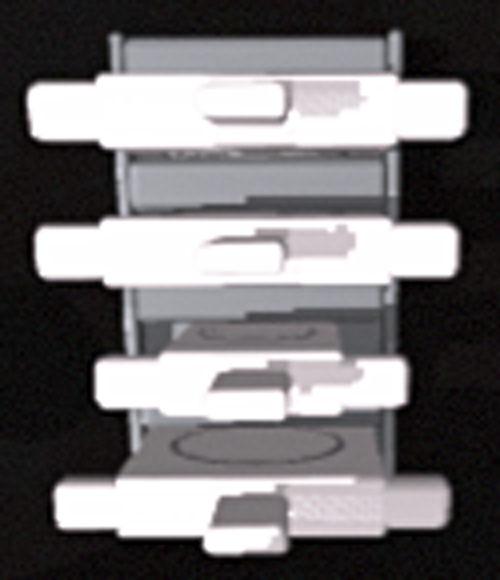

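Emit:
{"api": "drive_tool", "payload": {
  "commands": [
    [[0.48,-0.08,0,0,0,0],[0.48,-0.08,0,0,0,0],[0.48,-0.08,0.2,0,0,0],[0.45,-0.08,0.4,0,0,0],[0,0,0.6,0,0,0]]
  ]
}}

```text
clock: 3.9
tcp_pos: [0.5299, -0.3628, 0.1902]
ee_rot: [3.139, 0.117, 0.002]
contact_force: [1.0, -1.0, -1.1]
grip_width: 0.0517
finger_force: 0.0
```

Emit:
{"api": "drive_tool", "payload": {
  "commands": [
    [[0,0,0.6,0,0,0],[0,0,0.6,0,0,0],[0,0,0.4,0,0,0],[0,0,0.2,0,0,0],[0,0,0,0,0,0]]
  ]
}}

```text
clock: 4.53
tcp_pos: [0.5273, -0.3632, 0.1006]
ee_rot: [-3.139, -0.115, 0.001]
contact_force: [0.1, -0.5, 0.9]
grip_width: 0.0512
finger_force: 0.0
```

Emit:
{"api": "drive_tool", "payload": {
  "commands": [
    [[0,0,0,0,0,0],[0,0,0,0,0,0],[0,0,0,0,0,0],[0,0,0,0,0,0],[0,0,0,0,0,0]]
  ],
  "grip": 0,
  "force": 60
}}

```text
clock: 5.15
tcp_pos: [0.5275, -0.3643, 0.1022]
ee_rot: [3.138, 0.114, 0.002]
contact_force: [-0.3, -1.5, 6.4]
grip_width: 0.0205
finger_force: 59.2
```

Emit:
{"api": "drive_tool", "payload": {
  "commands": [
    [[0,0,-0.4,0,0,0],[0,0,-0.9,0,0,0],[0,0,-1,0,0,0],[0,0,-1,0,0,0],[0,0,-1,0,0,0]]
  ]
}}

```text
clock: 5.78
tcp_pos: [0.5266, -0.3635, 0.3181]
ee_rot: [-3.139, -0.114, 0.0]
contact_force: [0.1, -0.3, -1.0]
grip_width: 0.0209
finger_force: 59.1
```

Emit:
{"api": "drive_tool", "payload": {
  "commands": [
    [[0.05,-0.43,-0.7,0,0,-1],[0.05,-0.43,0,0,0,-1],[0.05,-0.43,0,0,0,-1],[0.05,-0.43,0,0,0,-1],[0.05,-0.43,0,0,0,-1]]
  ]
}}

```text
clock: 6.4
tcp_pos: [0.5163, -0.2557, 0.3513]
ee_rot: [-3.071, -0.661, 0.0]
contact_force: [0.5, -0.4, -2.1]
grip_width: 0.0204
finger_force: 59.1
```

Emit:
{"api": "drive_tool", "payload": {
  "commands": [
    [[0.19,-0.38,0,0,0,-1],[0.19,-0.38,0,0,0,-1],[0.19,-0.38,0,0,0,-1],[0.19,-0.38,0,0,0,-1],[0.19,-0.38,0,0,0,-1]]
  ]
}}

```text
clock: 7.02
tcp_pos: [0.5063, -0.15, 0.3512]
ee_rot: [-2.909, -1.187, -0.0]
contact_force: [-0.3, 0.5, -1.9]
grip_width: 0.0206
finger_force: 59.0
```

Emit:
{"api": "drive_tool", "payload": {
  "commands": [
    [[0.31,-0.3,0,0,0,-1],[0.31,-0.3,0,0,0,-1],[0.31,-0.3,0,0,0,-1],[0.31,-0.3,0,0,0,-1],[0.31,-0.3,0,0,0,-1]]
  ]
}}

```text
clock: 7.65
tcp_pos: [0.4946, -0.0434, 0.3513]
ee_rot: [-2.658, -1.674, -0.0]
contact_force: [-0.1, 0.2, -1.9]
grip_width: 0.0205
finger_force: 59.0
```

Emit:
{"api": "drive_tool", "payload": {
  "commands": [
    [[0.39,-0.17,0,0,0,-1],[0.39,-0.17,0,0,0,-1],[0.39,-0.17,0,0,0,-1],[0.39,-0.17,0,0,0,-1],[0.39,-0.17,0,0,0,-1]]
  ]
}}

```text
clock: 8.28
tcp_pos: [0.4839, 0.0619, 0.3513]
ee_rot: [-2.327, -2.11, -0.0]
contact_force: [-0.1, 0.4, -1.2]
grip_width: 0.0205
finger_force: 59.0
```

Emit:
{"api": "drive_tool", "payload": {
  "commands": [
    [[0.4,-0.05,0,0,0,-1],[0.4,-0.05,0,0,0,-1],[0.4,-0.05,0,0,0,-0.7],[0,0,0,0,0,0],[0,0,0,0,0,0]]
  ]
}}

```text
clock: 8.9
tcp_pos: [0.4786, 0.1206, 0.3513]
ee_rot: [2.123, 2.315, -0.0]
contact_force: [-0.3, -0.1, -1.4]
grip_width: 0.0201
finger_force: 59.0
```

```bash
python3 - <<'E'
from h import *
s=state();print(s['clock'],s['tcp_pos'],s['ee_rot'],s['contact_force'],s['grip_width'],s['joint_positions'])
w=cam('wrist','w2');cam('top','t2b')
cv2.imwrite('pics/w2b.png',cv2.resize(w['image'][:,60:460,::-1],None,fx=1.56,fy=1.56,interpolation=cv2.INTER_CUBIC))
E
```

```text
8.9 [0.47860754 0.12064691 0.35127829] [ 2.12315090e+00  2.31531701e+00 -2.27670196e-04] [-0.30332152 -0.10067077 -1.38528978] 0.02008103228311325 [ 1.26047493e-01  2.00600938e-01  1.46794978e+00 -2.33458376e-04
  1.47303513e+00  3.95331334e-02]
```

View pics/w2b.png

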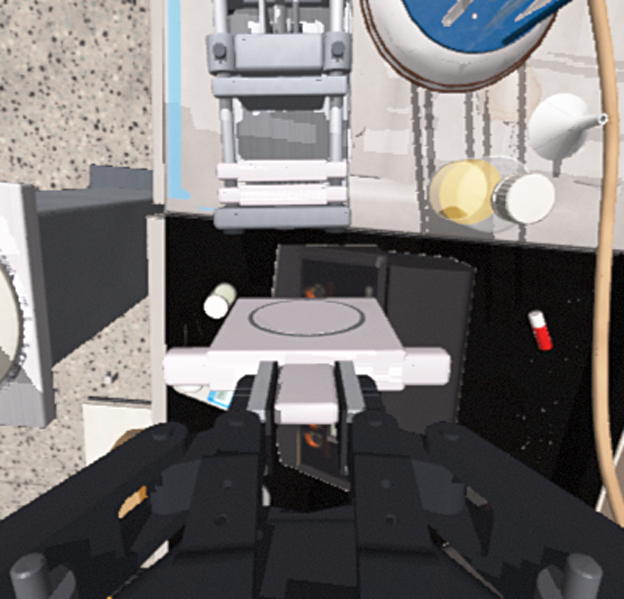

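```bash
python3 - <<'E'
from h import *
c=load('w2');im=c['image'].astype(int)
C=-c['R'].T@c['t'];print(C.round(4))
cv2.imwrite('pics/w2c.png',cv2.resize(c['image'][10:155,185:300,::-1],None,fx=4.1,fy=4.1,interpolation=cv2.INTER_CUBIC))
for z in (.108,):
  for nm,p in [('fp2 L',(60+218/1.56,160/1.56)),('fp2 R',(60+347/1.56,160/1.56)),('ppL',(60+211/1.56,97/1.56)),('ppR',(60+352/1.56,97/1.56)),('barL',(60+226/1.56,130/1.56)),('barR',(60+341/1.56,130/1.56))]:
    print(nm,ray(c,p,z if 'bar' not in nm else .09).round(4))
E
```

```text
[0.473  0.1954 0.4925]
fp2 L [0.3961 0.2034 0.108 ]
fp2 R [0.5076 0.213  0.108 ]
ppL [0.389  0.2526 0.108 ]
ppR [0.5061 0.2627 0.108 ]
barL [0.399  0.2297 0.09  ]
barR [0.501  0.2385 0.09  ]
```

View pics/w2c.png

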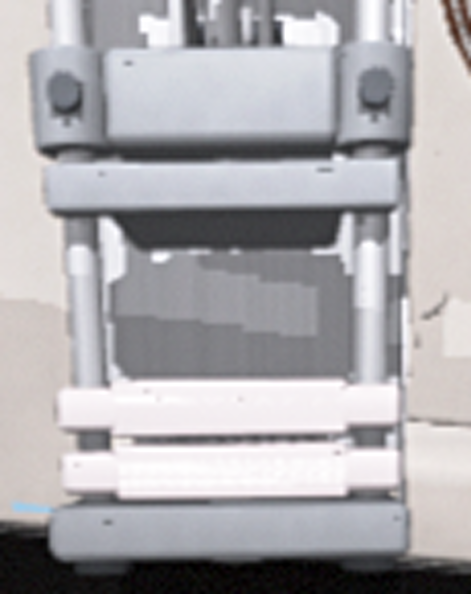

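```bash
python3 - <<'E'
from h import *
c=load('w2')
f=lambda u,v:(185+u/4.1,10+v/4.1)
P=lambda u,v,z=.108: ray(c,f(u,v),z)[:2]
r=lambda *a:print(a[0],np.round(np.array(a[1]),4))
r('pp face',[P(47,213),P(398,208)]); r('fp2 ear ends',[P(57,408),P(397,405)]); r('fp1 ear ends',[P(62,472),P(397,468)])
r('fp2 lever face',[P(115,381),P(345,379)]); r('fp1 end face',[P(120,498),P(345,497)])
r('ep',[P(50,507,.108),P(407,503,.108)])
r('bars',[P(88,300,.09),P(369,300,.09)])
c0=load('t2b'); s=state()
# held plate ears in wrist: u,v in w2b
g=lambda u,v:(60+u/1.56,v/1.56)
z=s['tcp_pos'][2]-.102+.094
r('held ears',[ray(c,g(165,367),z)[:2],ray(c,g(449,367),z)[:2]]);r('tcp',s['tcp_pos'])
E
```

```text
pp face [[0.3906 0.253 ]
 [0.5012 0.264 ]]
fp2 ear ends [[0.3952 0.1944]
 [0.5077 0.2049]]
fp1 ear ends [[0.3974 0.1739]
 [0.5099 0.1848]]
fp2 lever face [[0.4141 0.2045]
 [0.4896 0.2116]]
fp1 end face [[0.4172 0.167 ]
 [0.4934 0.1738]]
ep [[0.3936 0.162 ]
 [0.5146 0.1737]]
bars [[0.4012 0.2301]
 [0.496  0.2382]]
held ears [[0.4245 0.1204]
 [0.5347 0.1298]]
tcp [0.4787 0.1203 0.3513]
```

Emit:
{"api": "drive_tool", "payload": {
  "commands": [
    [[0.4,-0.1,0,0,0,-0.13],[0.5,-0.1,0,0,0,0],[0.5,-0.1,0,0,0,0],[0.5,-0.1,0,0,0,0],[0.14,0,0.2,0,0,0]]
  ]
}}

```text
clock: 9.62
tcp_pos: [0.4494, 0.2211, 0.3415]
ee_rot: [2.112, 2.325, 0.002]
contact_force: [0.5, -0.7, -1.0]
grip_width: 0.0204
finger_force: 59.1
```

Emit:
{"api": "drive_tool", "payload": {
  "commands": [
    [[0,0,0.6,0,0,0],[0,0,0.8,0,0,0],[0,0,0.8,0,0,0],[0,0,0.3,0,0,0],[0,0,0,0,0,0]]
  ]
}}

```text
clock: 10.25
tcp_pos: [0.4488, 0.2194, 0.215]
ee_rot: [-2.113, -2.323, 0.004]
contact_force: [-0.3, -0.5, -0.8]
grip_width: 0.0209
finger_force: 59.0
```

```bash
python3 - <<'E'
from h import *
s=state();print(s['clock'],s['tcp_pos'],s['ee_rot'],s['contact_force'],s['grip_width'])
w=cam('wrist','w3')
cv2.imwrite('pics/w3b.png',cv2.resize(w['image'][0:270,130:380,::-1],None,fx=2.2,fy=2.2,interpolation=cv2.INTER_CUBIC))
E
```

```text
10.25 [0.4487743  0.21944577 0.21500968] [-2.11317994 -2.32314721  0.00390335] [-0.31100641 -0.53138249 -0.78717146] 0.020946260768372832
```

View pics/w3b.png

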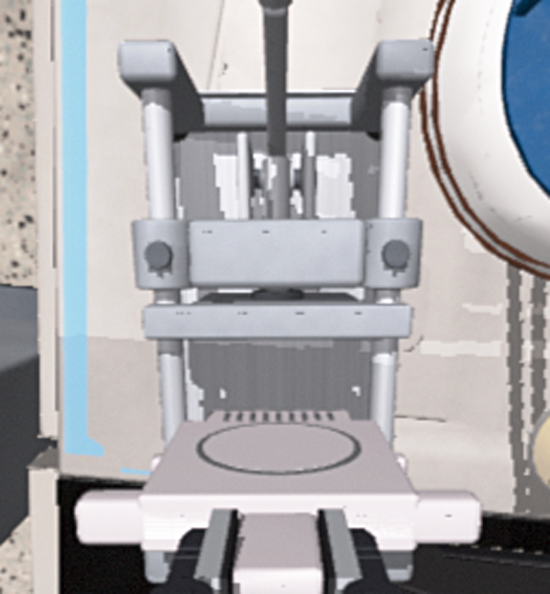

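```bash
python3 - <<'E'
from h import *
c=load('w3');f=lambda u,v:(130+u/2.2,v/2.2)
P=lambda u,v,z: ray(c,f(u,v),z)[:3].round(4)
print('C',-c['R'].T@c['t'])
print('fp2 edge',P(280,412,.108))
for z in (.121,.129): print('foot/body edge',z,P(187,423,z),P(280,421,z),P(373,421,z))
print('bars',P(163,365,.09),P(386,365,.09)); print('ppface',P(147,337,.108),P(410,336,.108))
print('ears',P(77,517,.2),P(481,515,.2))
E
```

```text
C [0.4429265  0.29430877 0.35619536]
fp2 edge [0.4499 0.2273 0.108 ]
foot/body edge 0.121 [0.4116 0.2225 0.121 ] [0.4499 0.227  0.121 ] [0.4882 0.2306 0.121 ]
foot/body edge 0.129 [0.4127 0.2249 0.129 ] [0.4497 0.2292 0.129 ] [0.4867 0.2327 0.129 ]
bars [0.3953 0.2395 0.09  ] [0.4963 0.249  0.09  ]
ppface [0.3914 0.2544 0.108 ] [0.5009 0.2652 0.108 ]
ears [0.3919 0.2153 0.2   ] [0.5079 0.227  0.2   ]
```

Emit:
{"api": "drive_tool", "payload": {
  "commands": [
    [[0.04,-0.02,0.2,0,0,0],[0,0,0.3,0,0,0],[0,0,0.3,0,0,0],[0,0,0.3,0,0,0],[0,0,0.3,0,0,0]]
  ]
}}

```text
clock: 10.92
tcp_pos: [0.4483, 0.2225, 0.146]
ee_rot: [2.112, 2.325, 0.002]
contact_force: [-0.1, -0.3, -1.8]
grip_width: 0.0201
finger_force: 59.1
```

Emit:
{"api": "drive_tool", "payload": {
  "commands": [
    [[0,0,0.2,0,0,0],[0,0,0.2,0,0,0],[0,0,0.1,0,0,0],[0,0,0.06,0,0,0],[0,0,0,0,0,0]]
  ]
}}

```text
clock: 11.55
tcp_pos: [0.4481, 0.2225, 0.1189]
ee_rot: [2.113, 2.325, 0.001]
contact_force: [-3.4, -0.9, 8.8]
grip_width: 0.0208
finger_force: 60.5
```

Emit:
{"api": "drive_tool", "payload": {
  "commands": [
    [[0,0,0,0,0,0],[0,0,0,0,0,0],[0,0,0,0,0,0],[0,0,-0.2,0,0,0],[0,0,-0.6,0,0,0]]
  ],
  "grip": 0.6
}}

```text
clock: 12.18
tcp_pos: [0.4473, 0.2221, 0.1583]
ee_rot: [-2.112, -2.324, 0.004]
contact_force: [0.4, 0.9, 1.4]
grip_width: 0.0514
finger_force: 0.0
```

Emit:
{"api": "drive_tool", "payload": {
  "commands": [
    [[-0.2,0,-1,0,0,0],[-0.4,0,-1,0,0,0],[-0.8,0,-1,0,0,0],[-0.8,0,-0.5,0,0,0],[0,0,0,0,0,0]]
  ]
}}

```text
clock: 12.8
tcp_pos: [0.4593, 0.112, 0.3347]
ee_rot: [2.114, 2.32, 0.005]
contact_force: [0.3, 0.5, -0.6]
grip_width: 0.0509
finger_force: 0.0
```

```bash
python3 - <<'E'
from h import *
s=state();print(s['clock'],s['tcp_pos'],s['ee_rot'],s['contact_force'],s['grip_width'])
w=cam('wrist','w4')
cv2.imwrite('pics/w4b.png',cv2.resize(w['image'][0:180,150:350,::-1],None,fx=3.2,fy=3.2,interpolation=cv2.INTER_CUBIC))
E
```

```text
12.8 [0.45931396 0.11200932 0.33471851] [2.11380134 2.3197564  0.00480522] [ 0.30565172  0.52457443 -0.62045473] 0.05091060182041968
```

View pics/w4b.png

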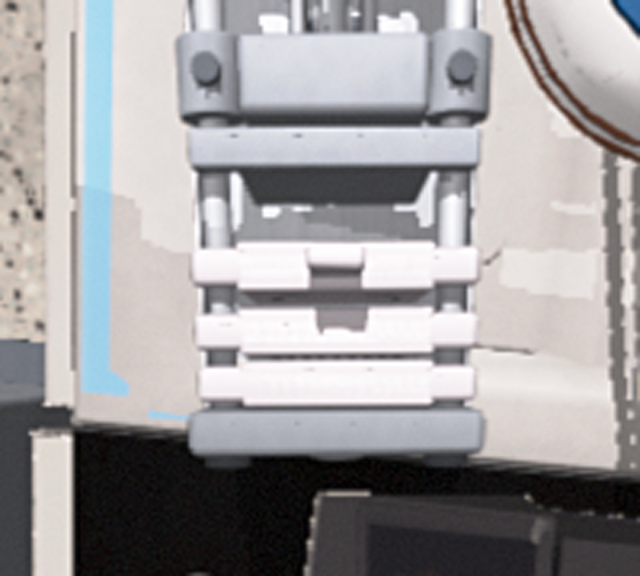

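```bash
python3 - <<'E'
from h import *
c=load('w4');P=lambda u,v,z=.108: ray(c,(150+u/3.2,v/3.2),z)[:2].round(4)
print('pp face',P(190,169),P(478,166),'blank lever face',P(240,244),P(433,243),'ears',P(193,267),P(478,266),'blank fixed face',P(240,290),P(433,288),'fp2 face',P(240,310),P(433,309),'fp2 ears',P(196,331),P(477,329))
E
```

```text
pp face [0.3906 0.2531] [0.5009 0.2644] blank lever face [0.4113 0.2283] [0.487  0.2357] ears [0.3932 0.2182] [0.5058 0.229 ] blank fixed face [0.4123 0.2114] [0.489  0.2192] fp2 face [0.4127 0.2039] [0.49   0.2114] fp2 ears [0.3955 0.1943] [0.5087 0.2055]
```

Emit:
{"api": "drive_tool", "payload": {
  "commands": [
    [[-0.4,0.05,0,0,0,1],[-0.42,0.05,0,0,0,1],[-0.42,0.05,0,0,0,1],[-0.42,0.05,0,0,0,1],[-0.42,0.05,0,0,0,1]]
  ]
}}

```text
clock: 13.48
tcp_pos: [0.4657, 0.0102, 0.3313]
ee_rot: [-2.485, -1.92, 0.002]
contact_force: [-0.8, 0.4, 0.3]
grip_width: 0.0514
finger_force: 0.0
```

Emit:
{"api": "drive_tool", "payload": {
  "commands": [
    [[-0.37,0.19,0,0,0,1],[-0.37,0.19,0,0,0,1],[-0.37,0.19,0,0,0,1],[-0.37,0.19,0,0,0,1],[-0.37,0.19,0,0,0,1]]
  ]
}}

```text
clock: 14.1
tcp_pos: [0.4744, -0.0928, 0.3313]
ee_rot: [-2.78, -1.46, 0.002]
contact_force: [0.5, 0.5, -0.4]
grip_width: 0.0511
finger_force: 0.0
```

Emit:
{"api": "drive_tool", "payload": {
  "commands": [
    [[-0.28,0.3,0,0,0,1],[-0.28,0.3,0,0,0,1],[-0.28,0.3,0,0,0,1],[-0.28,0.3,0,0,0,1],[-0.28,0.3,0,0,0,1]]
  ]
}}

```text
clock: 14.72
tcp_pos: [0.4824, -0.1964, 0.332]
ee_rot: [-2.994, -0.95, 0.0]
contact_force: [-0.2, 0.5, 0.7]
grip_width: 0.0512
finger_force: 0.0
```

Emit:
{"api": "drive_tool", "payload": {
  "commands": [
    [[-0.16,0.38,0,0,0,1],[-0.16,0.38,0,0,0,1],[-0.16,0.38,0,0,0,1],[-0.16,0.38,0,0,0,1],[-0.16,0.38,0,0,0,1]]
  ]
}}

```text
clock: 15.35
tcp_pos: [0.4905, -0.2987, 0.332]
ee_rot: [-3.114, -0.416, 0.0]
contact_force: [0.3, 0.1, 0.7]
grip_width: 0.0514
finger_force: 0.0
```

Emit:
{"api": "drive_tool", "payload": {
  "commands": [
    [[-0.05,0.4,0,0,0,1],[-0.05,0.4,0,0,0,1],[-0.05,0.4,0,0,0,0.8],[0,0,0,0,0,0],[0,0,0,0,0,0]]
  ]
}}

```text
clock: 15.98
tcp_pos: [0.4951, -0.3573, 0.332]
ee_rot: [-3.139, -0.117, 0.0]
contact_force: [0.4, 0.6, -0.0]
grip_width: 0.0512
finger_force: 0.0
```

Emit:
{"api": "drive_tool", "payload": {
  "commands": [
    [[-0.065,0.17,0.5,0,0,0],[0,0,0.9,0,0,0],[0,0,0.9,0,0,0],[0,0,0.8,0,0,0],[0,0,0.6,0,0,0]]
  ]
}}

```text
clock: 16.6
tcp_pos: [0.4924, -0.3652, 0.1456]
ee_rot: [-3.138, -0.119, 0.001]
contact_force: [-0.1, -0.5, -0.3]
grip_width: 0.0512
finger_force: 0.0
```

Emit:
{"api": "drive_tool", "payload": {
  "commands": [
    [[0,0,0.4,0,0,0],[0,0,0.3,0,0,0],[0,0,0.2,0,0,0],[0,0,0,0,0,0]]
  ]
}}

```text
clock: 17.1
tcp_pos: [0.4927, -0.366, 0.1019]
ee_rot: [-3.139, -0.117, 0.001]
contact_force: [0.3, -0.6, -0.6]
grip_width: 0.0514
finger_force: 0.0
```

Emit:
{"api": "drive_tool", "payload": {
  "commands": [
    [[0,0,0,0,0,0],[0,0,0,0,0,0],[0,0,0,0,0,0],[0,0,0,0,0,0],[0,0,0,0,0,0]]
  ],
  "grip": 0,
  "force": 60
}}

```text
clock: 17.73
tcp_pos: [0.4931, -0.3666, 0.103]
ee_rot: [3.138, 0.117, 0.002]
contact_force: [-0.0, -0.4, 5.9]
grip_width: 0.0204
finger_force: 59.2
```

Emit:
{"api": "drive_tool", "payload": {
  "commands": [
    [[0,0,-0.4,0,0,0],[0,0,-0.9,0,0,0],[0,0,-1,0,0,0],[0,0,-1,0,0,0],[0,0,-1,0,0,0]]
  ]
}}

```text
clock: 18.35
tcp_pos: [0.4924, -0.366, 0.3191]
ee_rot: [3.139, 0.117, 0.0]
contact_force: [1.0, -0.8, -1.8]
grip_width: 0.0203
finger_force: 59.0
```

Emit:
{"api": "drive_tool", "payload": {
  "commands": [
    [[0.05,-0.43,-0.7,0,0,-1],[0.05,-0.43,0,0,0,-1],[0.05,-0.43,0,0,0,-1],[0.05,-0.43,0,0,0,-1],[0.05,-0.43,0,0,0,-1]]
  ]
}}

```text
clock: 18.98
tcp_pos: [0.4818, -0.2582, 0.3523]
ee_rot: [3.07, 0.664, 0.0]
contact_force: [-0.6, 0.0, -1.1]
grip_width: 0.0206
finger_force: 59.0
```

Emit:
{"api": "drive_tool", "payload": {
  "commands": [
    [[0.19,-0.38,0,0,0,-1],[0.19,-0.38,0,0,0,-1],[0.19,-0.38,0,0,0,-1],[0.19,-0.38,0,0,0,-1],[0.19,-0.38,0,0,0,-1]]
  ]
}}

```text
clock: 19.6
tcp_pos: [0.4713, -0.1525, 0.3521]
ee_rot: [2.907, 1.191, 0.0]
contact_force: [-0.8, 0.6, -1.0]
grip_width: 0.0205
finger_force: 59.0
```

Emit:
{"api": "drive_tool", "payload": {
  "commands": [
    [[0.31,-0.3,0,0,0,-1],[0.31,-0.3,0,0,0,-1],[0.31,-0.3,0,0,0,-1],[0.31,-0.3,0,0,0,-1],[0.31,-0.3,0,0,0,-1]]
  ]
}}

```text
clock: 20.23
tcp_pos: [0.4593, -0.0459, 0.3521]
ee_rot: [2.656, 1.677, 0.0]
contact_force: [-0.0, -0.2, -1.0]
grip_width: 0.0205
finger_force: 59.0
```

Emit:
{"api": "drive_tool", "payload": {
  "commands": [
    [[0.39,-0.17,0,0,0,-1],[0.39,-0.17,0,0,0,-1],[0.39,-0.17,0,0,0,-1],[0.39,-0.17,0,0,0,-1],[0.39,-0.17,0,0,0,-1]]
  ]
}}

```text
clock: 20.85
tcp_pos: [0.4484, 0.0593, 0.3521]
ee_rot: [2.325, 2.113, 0.0]
contact_force: [1.0, 0.2, -1.9]
grip_width: 0.0204
finger_force: 59.0
```

Emit:
{"api": "drive_tool", "payload": {
  "commands": [
    [[0.4,-0.05,0,0,0,-1],[0.4,-0.05,0,0,0,-1],[0.4,-0.05,0,0,0,-0.8],[0,0,0,0,0,0],[0,0,0,0,0,0]]
  ]
}}

```text
clock: 21.48
tcp_pos: [0.4431, 0.1181, 0.3521]
ee_rot: [2.112, 2.325, -0.0]
contact_force: [0.1, -0.7, -1.3]
grip_width: 0.0205
finger_force: 59.0
```

Emit:
{"api": "drive_tool", "payload": {
  "commands": [
    [[0.5,0.06,0,0,0,0],[0.5,0.06,0,0,0,0],[0.5,0.06,0,0,0,0],[0.5,0.06,0,0,0,0],[0.5,0.06,0.1,0,0,0]]
  ]
}}

```text
clock: 22.1
tcp_pos: [0.4467, 0.2443, 0.3473]
ee_rot: [2.114, 2.323, 0.001]
contact_force: [-0.9, -0.6, -1.6]
grip_width: 0.0201
finger_force: 59.0
```

Emit:
{"api": "drive_tool", "payload": {
  "commands": [
    [[0,0,0.6,0,0,0],[0,0,0.7,0,0,0],[0,0,0.7,0,0,0],[0,0,0.5,0,0,0],[0,0,0,0,0,0]]
  ]
}}

```text
clock: 22.72
tcp_pos: [0.4457, 0.2431, 0.2208]
ee_rot: [-2.113, -2.323, 0.005]
contact_force: [0.2, -0.2, -0.7]
grip_width: 0.0204
finger_force: 59.0
```

```bash
python3 - <<'E'
from h import *
s=state();print(s['clock'],s['tcp_pos'],s['ee_rot'],s['contact_force'],s['grip_width'])
w=cam('wrist','w5')
cv2.imwrite('pics/w5b.png',cv2.resize(w['image'][0:270,130:380,::-1],None,fx=2.2,fy=2.2,interpolation=cv2.INTER_CUBIC))
E
```

```text
22.725 [0.44569533 0.24309749 0.22083946] [-2.11314358 -2.3229505   0.00480468] [ 0.16665461 -0.16526325 -0.70364254] 0.02036566428373527
```

View pics/w5b.png

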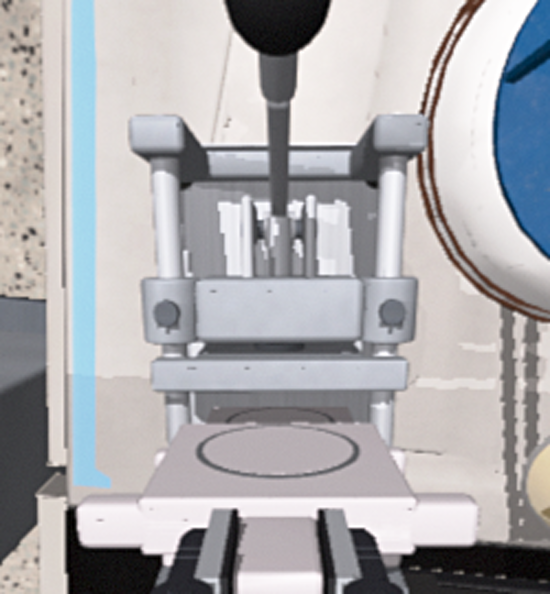

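Emit:
{"api": "drive_tool", "payload": {
  "commands": [
    [[0.035,0.01,0.2,0,0,0],[0,0,0.3,0,0,0],[0,0,0.3,0,0,0],[0,0,0.3,0,0,0],[0,0,0.3,0,0,0]]
  ]
}}

```text
clock: 23.4
tcp_pos: [0.4472, 0.2461, 0.1521]
ee_rot: [2.113, 2.324, 0.002]
contact_force: [-0.0, 0.1, -1.0]
grip_width: 0.0205
finger_force: 59.1
```

Emit:
{"api": "drive_tool", "payload": {
  "commands": [
    [[0,0,0.3,0,0,0],[0,0,0.2,0,0,0],[0,0,0.1,0,0,0],[0,0,0.06,0,0,0],[0,0,0,0,0,0]]
  ]
}}

```text
clock: 24.02
tcp_pos: [0.447, 0.246, 0.1199]
ee_rot: [2.113, 2.325, 0.001]
contact_force: [-3.5, -1.1, 6.5]
grip_width: 0.0202
finger_force: 60.2
```

Emit:
{"api": "drive_tool", "payload": {
  "commands": [
    [[0,0,0,0,0,0],[0,0,0,0,0,0],[0,0,0,0,0,0],[0,0,-0.2,0,0,0],[0,0,-0.6,0,0,0]]
  ],
  "grip": 0.6
}}

```text
clock: 24.65
tcp_pos: [0.446, 0.2456, 0.1591]
ee_rot: [-2.112, -2.324, 0.003]
contact_force: [-0.2, 0.4, -0.1]
grip_width: 0.051
finger_force: 0.0
```

Emit:
{"api": "drive_tool", "payload": {
  "commands": [
    [[-0.2,0,-1,0,0,0],[-0.6,0,-1,0,0,0],[-0.8,0,-1,0,0,0],[-0.9,0,-0.5,0,0,0],[0,0,0,0,0,0]]
  ]
}}

```text
clock: 25.28
tcp_pos: [0.4594, 0.1203, 0.3356]
ee_rot: [2.114, 2.319, 0.005]
contact_force: [0.5, 0.1, -0.2]
grip_width: 0.051
finger_force: 0.0
```

```bash
python3 - <<'E'
from h import *
s=state();print(s['clock'],s['tcp_pos'],s['ee_rot'],s['contact_force'])
c=cam('wrist','w6');im=c['image'].astype(int)
for t in ['blank_1','filter_plate_1','pressure_plate','lever_knob']:
    for d in silhouettes('wrist',t)[:4]:
        l,tp,r,b=d['rect']
        print(t,round(d['confidence'],2),np.round(d['rect']),ray(c,(l,(tp+b)/2),.108)[:2].round(4),ray(c,(r,(tp+b)/2),.108)[:2].round(4))
# profile along centre line offset 25mm in press y, z=.108
for off in (-.03,.03):
  out=[]
  for y in np.arange(.16,.275,.003):
    X=[.4483+.0954*(.234-y)+off,y+off*.095,.108];u,v=proj(c,X)[0];out.append((round(y+off*.095,3),int(im[int(round(v)),int(round(u))].mean()) if 0<=v<384 else None))
  print(off,out)
E
```

```text
25.275 [0.45943877 0.12030205 0.3355763 ] [2.1141588  2.31946832 0.00477674] [ 0.46238231  0.1296608  -0.23252547]
blank_1 0.83 [208.  81. 301. 103.] [0.3911 0.2164] [0.5098 0.2273]
blank_1 0.67 [206.  66. 301.  87.] [0.3879 0.234 ] [0.5071 0.245 ]
blank_1 0.46 [213. 120. 298. 136.] [0.3993 0.1718] [0.5116 0.1821]
filter_plate_1 0.8 [209. 102. 300. 120.] [0.3927 0.1932] [0.5118 0.2041]
filter_plate_1 0.65 [211. 120. 297. 134.] [0.3966 0.173 ] [0.51   0.1834]
pressure_plate 0.6 [208.   2. 301.  67.] [0.3877 0.2811] [0.5009 0.2916]
pressure_plate 0.41 [349. 102. 441. 151.] [0.5798 0.1901] [0.7024 0.2013]
lever_knob 0.75 [347.  99. 438. 154.] [0.5764 0.1905] [0.6975 0.2016]
-0.03 [(np.float64(0.157), 179), (np.float64(0.16), 182), (np.float64(0.163), 187), (np.float64(0.166), 121), (np.float64(0.169), 218), (np.float64(0.172), 239), (np.float64(0.175), 240), (np.float64(0.178), 249), (np.float64(0.181), 244), (np.float64(0.184), 255), (np.float64(0.187), 110), (np.float64(0.19), 239), (np.float64(0.193), 247), (np.float64(0.196), 251), (np.float64(0.199), 251), (np.float64(0.202), 245),
[... 903 characters left out ...]
242), (np.float64(0.199), 246), (np.float64(0.202), 250), (np.float64(0.205), 250), (np.float64(0.208), 245), (np.float64(0.211), 250), (np.float64(0.214), 127), (np.float64(0.217), 82), (np.float64(0.22), 205), (np.float64(0.223), 245), (np.float64(0.226), 250), (np.float64(0.229), 249), (np.float64(0.232), 248), (np.float64(0.235), 255), (np.float64(0.238), 86), (np.float64(0.241), 146), (np.float64(0.244), 242), (np.float64(0.247), 250), (np.float64(0.25), 251), (np.float64(0.253), 250), (np.float64(0.256), 255), (np.float64(0.259), 72), (np.float64(0.262), 59), (np.float64(0.265), 203), (np.float64(0.268), 210), (np.float64(0.271), 215), (np.float64(0.274), 220), (np.float64(0.277), 75)]
```

Emit:
{"api": "drive_tool", "payload": {
  "commands": [
    [[0.4,0,0,0,0,0],[0.7,0,0,0,0,0],[0.8,0,0,0,0,0],[0.8,0,0,0,0,0],[0.8,0,0,0,0,0]]
  ],
  "grip": 0.7
}}

```text
clock: 26.15
tcp_pos: [0.4409, 0.2986, 0.3322]
ee_rot: [-2.111, -2.326, 0.002]
contact_force: [0.4, -0.2, 0.2]
grip_width: 0.0598
finger_force: 0.0
```

Emit:
{"api": "drive_tool", "payload": {
  "commands": [
    [[0.8,-0.03,0,0,0,0],[0.6,0,0,0,0,0],[0.34,0,0.2,0,0,0],[0,0,0.4,0,0,0],[0,0,0,0,0,0]]
  ]
}}

```text
clock: 26.78
tcp_pos: [0.431, 0.3825, 0.3008]
ee_rot: [-2.112, -2.325, 0.006]
contact_force: [0.7, -0.6, 0.9]
grip_width: 0.0601
finger_force: 0.0
```

```bash
python3 - <<'E'
from h import *
s=state();print(s['clock'],s['tcp_pos'],s['ee_rot'],s['contact_force'])
for n in ('wrist','top'):
  c=cam(n,'k_'+n)
  g=c['image'].max(2)
  print([(round(d['confidence'],2),np.round(d['rect'])) for d in silhouettes(n,'lever_knob')[:3]])
  for k in [(.433,.381,.183)]:
    u,v=proj(c,k)[0];print(n,'pred',u,v)
    if n=='wrist':
      for r in range(int(v)-50,int(v)+51,10):
        if 0<=r<384: print(r,''.join('#' if g[r,q]<60 else '.' for q in range(int(u)-60,int(u)+60,3)))
E
```

```text
26.775 [0.4310182  0.38250483 0.30079831] [-2.11178352 -2.32494363  0.00635278] [ 0.66355664 -0.62650726  0.91374593]
[(0.65, array([242., 181., 274., 206.])), (0.2, array([217., 264., 298., 288.]))]
wrist pred 257.297825985843 193.33283925746161
143 ........................................
153 ........................................
163 ........................................
173 ........................................
183 ..................#####.................
193 ................####.####...............
203 .................#######................
213 ........................................
223 ........................................
233 ........................................
243 ##....................................##
[(0.49, array([116., 218., 144., 227.]))]
top pred 120.13573905673968 219.90663053173847
```

Emit:
{"api": "drive_tool", "payload": {
  "commands": [
    [[-0.03,0.035,0.5,0,0,0],[0,0,0.7,0,0,0],[0,0,0.6,0,0,0],[0,0,0.5,0,0,0],[0,0,0.4,0,0,0]]
  ]
}}

```text
clock: 27.6
tcp_pos: [0.4342, 0.3816, 0.1675]
ee_rot: [2.113, 2.324, 0.001]
contact_force: [0.4, -0.3, 0.5]
grip_width: 0.0598
finger_force: 0.0
```

Emit:
{"api": "drive_tool", "payload": {
  "commands": [
    [[0,0,0,0,0,0],[0,0,0,0,0,0],[0,0,0,0,0,0],[0,0,0,0,0,0],[0,0,0,0,0,0]]
  ],
  "grip": 0,
  "force": 40
}}

```text
clock: 28.22
tcp_pos: [0.4326, 0.3816, 0.1691]
ee_rot: [-2.112, -2.324, 0.002]
contact_force: [-11.7, -0.7, 6.3]
grip_width: 0.0256
finger_force: 39.0
```

Emit:
{"api": "drive_tool", "payload": {
  "commands": [
    [[-0.2,-0.04,-0.06,0,0,0],[-0.2,0,-0.05,0,0,0],[-0.32,0,-0.05,0,0,0],[-0.32,0,-0.02,0,0,0],[0,0,0,0,0,0]]
  ]
}}

```text
clock: 28.85
tcp_pos: [0.4377, 0.3285, 0.1774]
ee_rot: [2.114, 2.323, 0.001]
contact_force: [1.0, 0.5, 7.3]
grip_width: 0.0258
finger_force: 40.8
```

Emit:
{"api": "drive_tool", "payload": {
  "commands": [
    [[-0.16,0,0,0,0,0],[0,0,0,0,0,0],[0,0,0,0,0,0]]
  ]
}}

```text
clock: 29.22
tcp_pos: [0.4382, 0.3219, 0.1772]
ee_rot: [2.113, 2.324, 0.001]
contact_force: [3.1, 1.0, 6.7]
grip_width: 0.0257
finger_force: 40.8
```

Emit:
{"api": "drive_tool", "payload": {
  "commands": [
    [[-0.1,0,-0.02,0,0,0],[0,0,0,0,0,0],[-0.08,0,0,0,0,0],[0,0,0,0,0,0],[0,0,0,0,0,0]]
  ]
}}

```text
clock: 29.85
tcp_pos: [0.439, 0.3127, 0.1774]
ee_rot: [2.112, 2.325, -0.0]
contact_force: [7.7, 1.4, -7.8]
grip_width: 0.026
finger_force: 40.4
```

Emit:
{"api": "drive_tool", "payload": {
  "commands": [
    [[-0.06,0,0.01,0,0,0],[0,0,0,0,0,0],[0,0,0,0,0,0]]
  ]
}}

```text
clock: 30.22
tcp_pos: [0.4394, 0.3099, 0.1771]
ee_rot: [2.113, 2.324, 0.0]
contact_force: [6.3, 1.1, -3.3]
grip_width: 0.026
finger_force: 40.8
```

Emit:
{"api": "drive_tool", "payload": {
  "commands": [
    [[-0.06,0.02,0.01,0,0,0],[0,0,0,0,0,0],[0,0,0,0,0,0]]
  ]
}}

```text
clock: 30.6
tcp_pos: [0.4398, 0.3067, 0.1766]
ee_rot: [-2.113, -2.324, 0.002]
contact_force: [0.9, -0.0, -1.5]
grip_width: 0.0257
finger_force: 41.1
```

Emit:
{"api": "drive_tool", "payload": {
  "commands": [
    [[-0.06,0,0.01,0,0,0],[0,0,0,0,0,0],[0,0,0,0,0,0]]
  ]
}}

```text
clock: 30.98
tcp_pos: [0.4401, 0.3041, 0.1763]
ee_rot: [-2.113, -2.325, 0.0]
contact_force: [-1.9, 5.0, -1.1]
grip_width: 0.0258
finger_force: 39.9
```

Firming up. Press a bit further.

Emit:
{"api": "drive_tool", "payload": {
  "commands": [
    [[-0.04,0,0.005,0,0,0],[0,0,0,0,0,0],[0,0,0,0,0,0]]
  ]
}}

```text
clock: 31.35
tcp_pos: [0.4402, 0.3033, 0.1762]
ee_rot: [-2.112, -2.324, -0.002]
contact_force: [-5.1, 16.0, -1.3]
grip_width: 0.0258
finger_force: 39.7
```

Emit:
{"api": "drive_tool", "payload": {
  "commands": [
    [[-0.04,0,0.005,0,0,0],[0,0,0,0,0,0],[0,0,0,0,0,0],[0,0,0,0,0,0]]
  ]
}}

```text
clock: 31.85
tcp_pos: [0.4405, 0.301, 0.176]
ee_rot: [-2.112, -2.324, -0.002]
contact_force: [-5.1, 12.3, 0.9]
grip_width: 0.0251
finger_force: 39.1
```

Emit:
{"api": "drive_tool", "payload": {
  "commands": [
    [[0.005,-0.015,0,0,0,0],[0,0,0,0,0,0],[0,0,0,0,0,0],[0,0,0,0,0,0],[0,0,0,0,0,0]]
  ],
  "force": 60
}}

```text
clock: 32.48
tcp_pos: [0.4404, 0.3012, 0.1761]
ee_rot: [-2.112, -2.325, -0.003]
contact_force: [-1.5, 11.8, -0.5]
grip_width: 0.024
finger_force: 58.8
```

Emit:
{"api": "drive_tool", "payload": {
  "commands": [
    [[0,0,0,0,0,0],[0,0,0,0,0,0],[0,0,0,0,0,0],[0,0,0,0,0,0],[0,0,0,0,0,0]]
  ]
}}

```text
clock: 33.1
tcp_pos: [0.4403, 0.3012, 0.1761]
ee_rot: [-2.112, -2.325, -0.003]
contact_force: [-1.5, 11.6, -0.4]
grip_width: 0.0237
finger_force: 58.8
```

```bash
python3 - <<'E'
from h import *
c=cam('wrist','w7');g=c['image'].astype(int).mean(2);top=cam('top','t7')
gt=top['image'].astype(int).mean(2)
for off in (-.03,.03):
  out=[]
  for y in np.arange(.16,.275,.003):
    X=[.4483+.0954*(.234-y)+off,y+off*.095,.108];u,v=proj(top,X)[0];out.append(int(cv2.getRectSubPix(gt.astype(np.float32),(1,1),(float(u),float(v)))[0,0]))
  print(off,out)
for n in ('top','scene'):
  if n=='scene': camera(n)
  for t in ('juice_bottle','vial','refractometer','blank_1','narrow_plate','filter_plate_1'): print(n,t,[(round(d['confidence'],2),np.round(d['rect'])) for d in silhouettes(n,t)[:4]])
s=state();print(s['clock'],s['tcp_pos'],s['contact_force'],s['finger_force'],s['grip_width'])
E
```

```text
-0.03 [181, 193, 195, 194, 202, 221, 226, 221, 209, 169, 137, 139, 152, 179, 204, 195, 166, 158, 153, 148, 144, 137, 133, 141, 146, 147, 147, 149, 157, 172, 179, 186, 202, 221, 230, 231, 229, 217, 177]
0.03 [119, 123, 122, 123, 130, 139, 144, 142, 141, 133, 131, 140, 144, 144, 141, 134, 134, 145, 155, 154, 144, 133, 132, 142, 145, 143, 141, 139, 141, 152, 155, 158, 168, 186, 201, 206, 205, 191, 159]
top juice_bottle [(0.85, array([183., 148., 206., 171.])), (0.34, array([353., 191., 390., 243.]))]
top vial [(0.44, array([232., 236., 241., 247.]))]
top refractometer [(0.76, array([262., 226., 285., 263.]))]
top blank_1 [(0.56, array([357., 233., 396., 238.])), (0.48, array([178., 196., 187., 239.])), (0.45, array([172., 199., 184., 237.]))]
top narrow_plate [(0.73, array([362., 215., 385., 226.])), (0.2, array([181., 146., 207., 172.]))]
top filter_plate_1 [(0.77, array([189., 202., 202., 238.])), (0.75, array([182., 202., 195., 240.])), (0.5, array([183., 149., 207., 172.]))]
scene juice_bottle [(0.73, array([179., 189., 200., 240.]))]
scene vial []
scene refractometer []
scene blank_1 [(0.82, array([188., 246., 216., 284.])), (0.68, array([376., 178., 405., 207.])), (0.67, array([196., 243., 222., 284.])), (0.59, array([183., 248., 208., 289.]))]
scene narrow_plate [(0.6, array([367., 169., 390., 200.])), (0.33, array([344., 173., 400., 219.])), (0.17, array([200., 240., 234., 280.]))]
scene filter_plate_1 [(0.76, array([198., 240., 234., 282.])), (0.75, array([210., 232., 232., 281.])), (0.26, array([193., 247., 217., 285.]))]
33.85 [0.44033331 0.30119308 0.17613643] [-1.68061941 11.345175   -0.08938389] 58.7661999464035 0.024401671320488087
```

```bash
python3 -c "
from cell import *
s=state();print(s['contact_force'],s['finger_force']);print(job_done())"
```

```text
[-1.68061941 11.345175   -0.08938389] 58.7661999464035
the job is handed in; nothing more can be done
None
```

I hung two full-width blanks on the bars and handed the job in with the gripper still holding the lever over at about 11 N on the knob. That should be about 36 N on the plates, calculated from your lever ratio rather than measured. The lever came up firm before its end stop, the third blank and the narrow plate stayed in the rack, and the refractometer, bottle and vial looked unmoved on camera. No verdict came back.

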